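Set the vault air dryer to full purge

ROBOT

A 6-joint arm with a two-finger parallel gripper is mounted at the origin on the work surface. World frame = base frame: x ahead of the robot, y to its left, z up, the work surface at z = 0. Lengths are in m, angles in rad, forces in N, time in s.
With the tool pointing down it reaches from about 0.35 to 0.85 m from the base axis. Payload 8.1 kg.
Tool frame: the origin (TCP) lies midway between the tips of the shut fingers; the grasp point (between the pads) lies 19 mm behind it; z points along the fingers, y is the direction in which the jaws open and shut (so a half turn about z gives the same grasp; the last joint's range is limited). The gripper opens to 93 mm and grips with 3 to 60 N. Pads are 15 mm wide; open, the fingers measure 128 mm over their backs; the gripper's body (75 mm by 188 mm) begins 65 mm behind the grasp point.
Start: joints at [-1.261, 0.13, 1.488, -0, 1.523, -0.085], TCP at [0.231, -0.554, 0.219] pointing down, gripper open.
Joint ranges: [-2.96, 2.96], [-0.89, 2.26], [0.02, 2.5], [-1.34, 4.48], [0, 2.73], [-2.66, 2.66]. Speed limits (rad/s): [2.39, 2.39, 2.79, 3.14, 3.14, 3.14].

INTERFACE

Orientations are given as a rotation vector (axis times angle).
In Python, from plant import robot, optics, ticket gives the robot as it stands.
- The arm moves only by the tool send_rows, never from a script. Its argument "targets" is a list of rows, each a list of 3 entries, a list of its own where there are three numbers: the opening, from -1 (shut) to 1 (fully open), then the shift along the tool's x, y, z in mm, then the turn about the tool's z in rad. A call has 1 to 12 rows; each row shifts and turns the commanded pose from where the row before left it, along the tool's axes as they then stand; what a row does not reach is not made up. A row lasts 1/10 s, in which the tool goes at most 50 mm and 8.59 degrees, less where a joint would pass 70% of its speed; a pose out of reach is approached as far as the arm can. A call with a gripper value outside its range is refused whole. The fingers move at their own pace and stop on an object; "newtons" is the grip in N (left out, the last holds). Time passes only in rows, so rows that do not move let the fingers close. It gives the time, the measured TCP pose, the force and the opening at its end, in the units of the state.
- robot.read_state(): the state, without advancing time (a new reading comes with each control period).
- optics.read_camera(name): name is "scene" or "top" or "wrist"; returns a dict with "color" (420x560x3 uint8, red, green, blue), "K" (3x3 intrinsics, pixels), "position" and "orientation" of the camera in the world. Camera axes: x right, y up, looking along -z (the intrinsics and any distortion apply to the point x, -y, -z); pixel columns grow to the right and rows downward; lengths in m; the calibration is good to about 2 mm. A picture is of the moment at which its call begins. There is no depth.
- ticket.close_job(): hands the job in, once; it reports no verdict.
Trained networks look in the newest picture that a camera, given by its name, has taken for a name from the list of things; names that differ only in an ending like _2 or _b are one class to them, and where a whole thing is asked for, a point or a joint stands for the part that bears it (a point fixed in the world has none). Each returns a list of dicts, best first, with "confidence" (0 to 1); they miss things now and then, are a little off and sometimes report something else, mostly with a low value. They report only what shows in the picture. A call takes as long as a camera call.
- optics.cut_out(camera, name): "region" (420x560 bool, what is visible of it) and "point" ([column, row] in pixels, amid what is visible of it).
The state is a dict: "t": time; "q": joint angles; "dq": joint speeds; "joint_torque": joint torques, N m; "tool_pos": TCP position; "orientation": TCP orientation; "force": force on the tool from outside, world axes, zero at the start; "wrist_torque": the same for the moment, N m; "opening": finger opening in m.
Only numpy, scipy, OpenCV 4.12 (cv2) and the standard library are available. Lean on these libraries where they do the work, as an engineer would, in place of code of your own. Each camera call takes 0.05 s, during which the arm holds its last target.

TASK

On the dryer box, push the hinged lever by its upright paddle past its first click notch and on until it is fully home against the far (second) stop, then with the lever there press the round plunger on the same box fully down and let it come back up. Only push, do not pinch the paddle between the fingers, and do not press the plunger before the lever is home. Leave the canister, vial, stopper and wrench where they stand, and finish with the lever still at the second stop.

Things in the scene. Friction and masses are not known exactly. Their poses are not given: they have to be found in the camera images.
- dryer: Fixed aluminium box, 170 (x) x 270 (y) x 60 mm high, origin at the centre of its underside. Near -y on its top sits the plunger; a dark plate with the lever is on its +y part. Its x axis points broadly away from the robot.
- lever (a joint): Lever angle (rad) about its vertical pivot, counter-clockwise from above: 0 = off, 0.35 to 0.43 = first click notch, 0.85 = second stop. At angle q the arm points from the pivot along the dryer's -x turned by (q - 0.425) about the vertical, so the paddle travels from the +y to the -y side. Starts between 0 and the notch, and stays where it is left.
- lever_pivot (a point): Point on the lever's vertical pivot axis, 87 mm above the work surface, at the dryer's x +50, y +30 mm. A sprung ball under the arm clicks over ridges at lever angles 0.31, 0.49 (the notch lies between) and 0.785 (holds it at the stop): about 2, 5 and 5 N at the paddle, else about 1 N; past a ridge it springs ahead up to 0.15 rad.
- paddle (a point): Centre of the upright black paddle at the lever's end, 100 mm from the pivot axis, 115 mm above the work surface. The paddle is 38 mm along the arm, 20 mm thick along the travel, 46 mm high (from 92 to 138 mm above the work surface); the 14 mm wide steel arm passes just under it. Its x axis points along the arm to the pivot, its y against the travel.
- plunger (a joint): Travel of the plunger (m): 0 = up, 0.008 = fully down, spring-returned, about 5 N when fully down.
- plunger_top (a point): Centre of the top face of the round steel plunger (30 mm diameter, pressed straight down), on the dryer at its x -25, y -95 mm.
- canister: Loose yellow tinted plastic canister with white lid, 64 mm diameter, 84 mm high; origin at the centre of its underside. Bystander.
- vial: Loose glass vial, 28 mm diameter, 60 mm high; origin at the centre of its underside. Bystander.
- stopper: Loose grey rubber stopper, 42 mm diameter at the foot, 34 mm high; origin at the centre of its underside. Bystander.
- torque_wrench: Loose stubby steel torque wrench lying flat, about 190 mm long along its x, 32 mm wide at the head, 23 mm high; origin on its underside. Bystander.

How it is judged:
On the way, in this order (a step that is already met when the one before it is completed fails the run):
1. the lever has passed the first notch and is at the second stop (value of joint lever above 0.81 rad), for 0.2 s.
2. the plunger is pressed down with the lever at the second stop (value of joint plunger above 0.006 m and value of joint lever above 0.81 rad), for 0.1 s.
At the end, for the whole second after the job is handed in: The lever rests within 0.04 rad of its second stop (0.85 rad), the plunger is back up (within 2 mm), and canister, vial, stopper and wrench are within 20 mm of where they started (value of joint lever above 0.81 rad and value of joint plunger below 0.002 m and velocity of joint lever between -0.05 and 0.05 rad/s and distance of each of canister, vial, stopper, torque_wrench from where it was at the start of the episode below 0.02 m); the robot touches nothing.
It fails at once if the plunger is pressed (over 4 mm) before the lever is at the second stop (value of joint plunger above 0.004 m and value of joint lever below 0.78 rad).
It fails at once if the paddle is pinched: the fingers press on its front and back at once (over 2 N each) (contact force between the fingers and lever_c2 above 2 N and contact force between the fingers and lever_c3 above 2 N).
It fails at once if a bystander is lifted, carried, tipped or pushed over 20 mm (distance of any of canister, vial, stopper, torque_wrench from where it was at the start of the episode above 0.02 m or angle between any of canister, vial, stopper, torque_wrench's own z axis and vertical above 0.3 rad).
It also fails if it takes over 45 s, if anything falls off the work surface, if the arm or the gripper's body presses on something with over 40 N, if the wrist force passes 120 N, or if a joint passes its speed limit or range.

## Working session

There is one attempt and no reset: what is moved stays moved. The work goes in short steps, Python scripts to look and compute and a tool call to move; the robot and the scene stay as the last step left them, time stands still between calls to the robot, and variables do not carry over. Pictures are saved under pics/ and viewed, and the job is handed in when it is done.

Besides the shell and the picture viewer there is one more tool, called after "Request:" as name(argument=value, ...) on one line, values as JSON. send_rows: Moves the arm, as the interface text tells. Its arguments: {"type":"object","properties":{"targets":{"type":"array","items":{"type":"array"}},"newtons":{"type":"number"}},"required":["targets"]}

```bash
mkdir -p pics; cat > h.py <<'E'
import numpy as np, cv2
from plant import robot, optics, ticket
from scipy.spatial.transform import Rotation as R
def cam(n,f=None):
    c=optics.read_camera(n)
    if f: cv2.imwrite('pics/'+f,c['color'][:,:,::-1])
    return c
def rot(o):
    o=np.array(o,float)
    return o if o.shape==(3,3) else R.from_rotvec(o).as_matrix() if o.size==3 else R.from_quat(o).as_matrix()
def proj(c,p):
    M=rot(c['orientation']); v=(np.atleast_2d(p)-c['position'])@M; v=v*[1,-1,-1]
    u=v@np.array(c['K']).T; return u[:,:2]/u[:,2:]
def ray(c,px,z):
    M=rot(c['orientation']); d=np.linalg.inv(c['K'])@[px[0],px[1],1]; d=M@(d*[1,-1,-1])
    p=np.array(c['position']); return p+d*(z-p[2])/d[2]
E
python3 - <<'E'
from h import *
s=robot.read_state();print(s)
for n in ['scene','top','wrist']:
    c=cam(n,n+'0.png'); print(n,{k:v for k,v in c.items() if k!='color'})
    for t in ['dryer','paddle','plunger_top','plunger','lever','canister','vial','stopper','torque_wrench']:
        r=optics.cut_out(n,t)
        print(t,[(round(x['confidence'],2),np.round(x['point']),x['region'].sum()) for x in r[:2]])
E
```

```text
{'t': 0.0, 'q': array([-1.26137935e+00,  1.31136141e-01,  1.48927180e+00,  9.13872253e-06,
        1.52300661e+00, -8.53936026e-02]), 'dq': array([ 0.00150078, -0.00102801, -0.00083896, -0.00023797,  0.00110866,
       -0.00104276]), 'joint_torque': array([-2.30704300e-04, -5.59832132e+01, -4.91760314e+01,  7.68470066e-02,
        3.55387141e-02, -1.65400870e-04]), 'tool_pos': array([ 0.23063354, -0.55328652,  0.21760651]), 'orientation': array([-3.07880286e+00, -6.15791008e-01,  3.05464170e-04]), 'force': array([ 0.89974397, -0.42031999, -0.55027131]), 'wrist_torque': array([-0.00998828,  0.05845686,  0.03461451]), 'opening': 0.09295541309159755}
scene {'K': array([[427.30085733,   0.        , 285.1497275 ],
       [  0.        , 427.30085733, 209.4763616 ],
       [  0.        ,   0.        ,   1.        ]]), 'position': array([ 1.12018253, -0.46968892,  0.59438233]), 'orientation': array([0.91292307, 0.4059269 , 0.78758803])}
dryer [(0.79, array([310., 223.]), np.int64(8825))]
paddle [(0.68, array([328., 189.]), np.int64(629)), (0.63, array([183., 245.]), np.int64(405))]
plunger_t
[... 792 characters left out ...]
er [(0.91, array([218., 186.]), np.int64(771))]
canister [(0.57, array([141., 189.]), np.int64(1102)), (0.44, array([255., 131.]), np.int64(768))]
vial [(0.69, array([371., 254.]), np.int64(193))]
stopper [(0.64, array([342., 204.]), np.int64(260))]
torque_wrench [(0.96, array([257., 132.]), np.int64(858))]
wrist {'K': array([[292.20226738,   0.        , 278.39132158],
       [  0.        , 292.20226738, 208.22830818],
       [  0.        ,   0.        ,   1.        ]]), 'position': array([ 0.29657084, -0.52575287,  0.3861188 ]), 'orientation': array([-0.23054277,  0.15554789, -1.17023619])}
dryer []
paddle []
plunger_top []
plunger []
lever []
canister []
vial []
stopper []
torque_wrench []
```

View pics/scene0.png

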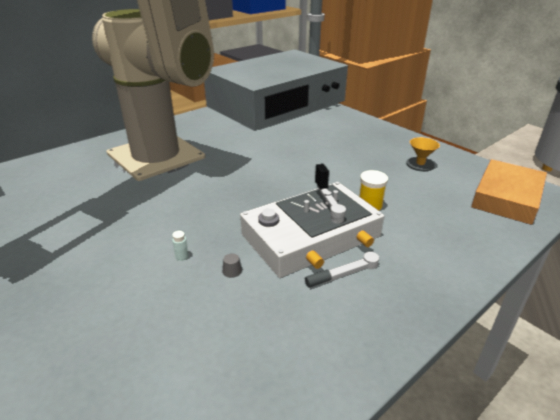

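View pics/top0.png

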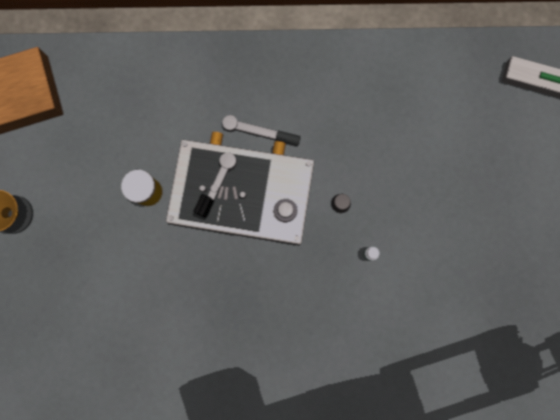

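```bash
python3 - <<'E'
from h import *
c=cam('top'); im=c['color'][100:300,100:420]
cv2.imwrite('pics/topz.png',cv2.resize(im[20:170,70:270,::-1],(800,600),interpolation=cv2.INTER_CUBIC))
# fit dryer rect
r=optics.cut_out('top','dryer')[0]['region'].astype(np.uint8)
cs,_=cv2.findContours(r,0,1); k=max(cs,key=cv2.contourArea)
b=cv2.boxPoints(cv2.minAreaRect(k)); print(b, [ray(c,p,0.06).round(4) for p in b])
a=cv2.minAreaRect(k);print(a)
E
```

```text
[[165.45142 223.57306]
 [181.33826 125.36355]
 [316.4211  147.21518]
 [300.53427 245.42468]] [array([0.5215, 0.2273, 0.06  ]), array([0.7189, 0.1995, 0.06  ]), array([ 0.6712, -0.0704,  0.06  ]), array([ 0.4766, -0.0364,  0.06  ])]
((240.93626403808594, 185.3941192626953), (136.83883666992188, 99.48615264892578), 9.188836097717285)
```

The top view shows the box with corners near (183,142), (313,160), (301,243) and (168,223). The paddle is at (204,206), the pivot at (228,161) and the plunger at (286,210). The canister, at (138,187), is left of the box; the stopper (342,203) and vial (372,254) are right of it.

View pics/topz.png

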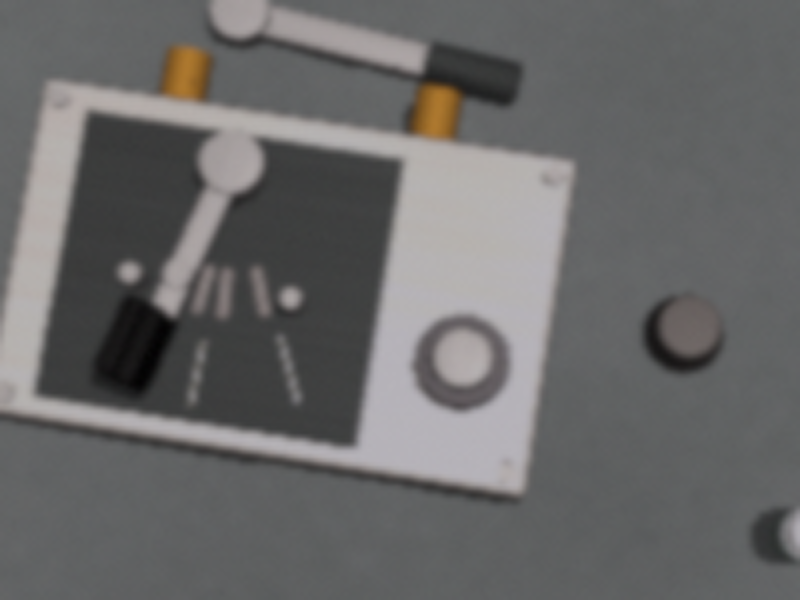

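```bash
python3 - <<'E'
from h import *
from scipy.optimize import least_squares
c=cam('top');s=cam('scene')
px=np.array([(182,141),(313.5,159),(301,243.5),(167,223.5)])
loc=np.array([(85,135,60),(85,-135,60),(-85,-135,60),(-85,135,60)])/1e3
def W(v,l): 
    cs,sn=np.cos(v[2]),np.sin(v[2]); l=np.atleast_2d(l); return np.c_[v[0]+cs*l[:,0]-sn*l[:,1],v[1]+sn*l[:,0]+cs*l[:,1],l[:,2]]
f=lambda v:(proj(c,W(v,loc))-px).ravel()
o=least_squares(f,[.6,.08,-.15]);print(o.x,o.fun.round(1))
v=o.x
for n,l in dict(pivot=(.05,.03,.087),plunger=(-.025,-.095,.07)).items(): print(n,W(v,l).round(4),proj(c,W(v,l)).round(1),proj(s,W(v,l)).round(1))
print('scene corners',proj(s,W(v,loc)).round(1))
for q in [0,.1,.2,.3,.4,.85]:
    a=q-.425; l=(.05-.1*np.cos(a),.03-.1*np.sin(a),.138)
    print(q,W(v,l).round(4),proj(c,W(v,l)).round(1),proj(s,W(v,l)).round(1))
for n,p,z in [('can',(138,187),.084),('wrench head',(230,123),.02),('stopper',(342,203),.034),('vial',(372,253),.06),('whandle',(299,139),.015)]: print(n,ray(c,p,z).round(3))
im=s['color'][140:300,150:400]; cv2.imwrite('pics/sz.png',cv2.resize(im[:,:,::-1],(800,512),interpolation=cv2.INTER_CUBIC))
E
```

```text
[ 0.58414323  0.08012182 -0.15511109] [-1.4 -1.   1.1  0.1  1.4  0.5 -1.2  0.3]
pivot [[0.6382 0.102  0.087 ]] [[228.2 161.6]] [[337.2 210.5]]
plunger [[ 0.5448 -0.0099  0.07  ]] [[286.5 210.1]] [[267.9 217.5]]
scene corners [[384.2 214.2]
 [279.  256.7]
 [238.2 213.2]
 [336.3 180.4]]
0 [[0.5545 0.1568 0.138 ]] [[194.7 201.1]] [[328.4 166.3]]
0.1 [[0.5495 0.1482 0.138 ]] [[199.4 203.8]] [[324.  166.7]]
0.2 [[0.5453 0.1391 0.138 ]] [[204.3 206.1]] [[319.8 167.3]]
0.3 [[0.5421 0.1297 0.138 ]] [[209.5 207.8]] [[315.7 168.1]]
0.4 [[0.5398 0.12   0.138 ]] [[214.8 209. ]] [[311.8 169.1]]
0.85 [[0.5418 0.0754 0.138 ]] [[239.4 207.7]] [[297.5 176. ]]
can [0.591 0.276 0.084]
wrench head [0.734 0.106 0.02 ]
stopper [ 0.562 -0.121  0.034]
vial [ 0.461 -0.174  0.06 ]
whandle [ 0.7   -0.037  0.015]
```

View pics/sz.png

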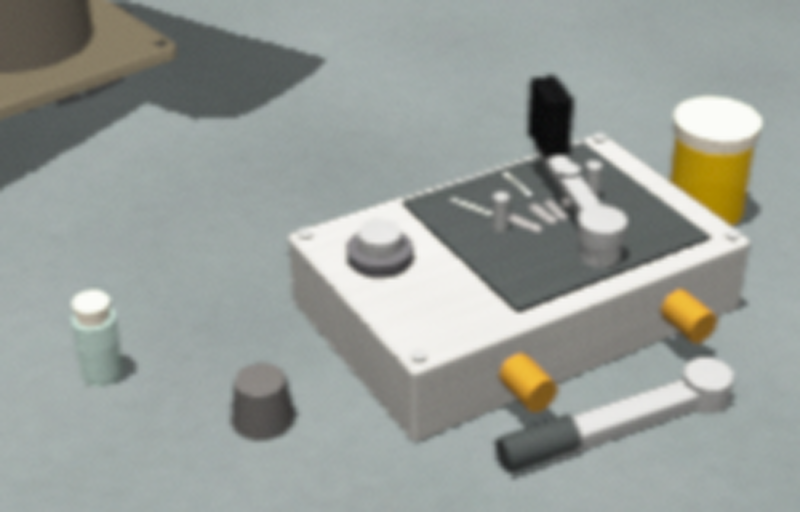

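The scene view agrees with the fitted box pose. The paddle top is at about (322,167), so the lever starts near 0.17 rad. Next I compute the approach.

```bash
cat >> h.py <<'E'
V=np.array([.58414,.08012,-.15511])
def W(l,v=V):
    cs,sn=np.cos(v[2]),np.sin(v[2]); l=np.atleast_2d(l); return np.c_[v[0]+cs*l[:,0]-sn*l[:,1],v[1]+sn*l[:,0]+cs*l[:,1],l[:,2]]
def pose(q,off,z,r=.1):
    P=W((.05,.03,0))[0]; a=np.pi+V[2]+q-.425
    u=np.array([np.cos(a),np.sin(a),0]); t=np.array([-u[1],u[0],0])
    p=P+r*u-off*t; p[2]=z; return p,a-np.pi
def cur():
    s=robot.read_state(); M=R.from_rotvec(s['orientation']).as_matrix(); return s,np.array(s['tool_pos']),M,np.arctan2(M[1,0],M[0,0])
def delta(p0,yaw0,p,yaw):
    x=np.array([np.cos(yaw0),np.sin(yaw0)]); y=np.array([np.sin(yaw0),-np.cos(yaw0)])
    d=np.array(p)-p0; return np.round([x@d[:2]*1e3,y@d[:2]*1e3,-d[2]*1e3],1), round(float(-(yaw-yaw0)),3)
E
python3 - <<'E'
from h import *
s,p,M,y=cur(); print(p,y,M[:,2])
for q,o in [(.15,.05),(.18,.0275),(.85,.0275)]: print(q,pose(q,o,.2))
t,ty=pose(.15,.05,.2)
# N rows with rotation each row: simulate incremental rows; give turn first, then translation
print(delta(p,y,t,ty)); print('after turning first',delta(p,ty,t,ty))
E
```

```text
[ 0.23079005 -0.55384195  0.21866983] 0.39479876282481907 [ 1.58443295e-05 -2.48808098e-05 -1.00000000e+00]
0.15 (array([0.56813094, 0.18917847, 0.2       ]), np.float64(-0.43011))
0.18 (array([0.55678437, 0.16631536, 0.2       ]), np.float64(-0.40010999999999974))
0.85 (array([0.53446217, 0.10187736, 0.2       ]), np.float64(0.2698900000000002))
(array([ 597.2, -556.1,   18.7]), 0.825)
after turning first (array([  -3.2, -816. ,   18.7]), -0.0)
```

Request:
send_rows(targets=[[-1,[30,-28,0],0],[-1,[30,-28,0],0],[-1,[30,-28,0],0],[-1,[30,-28,0],0],[-1,[30,-28,0],0],[-1,[30,-28,0],0],[-1,[30,-28,0],0],[-1,[30,-28,0],0],[-1,[30,-28,0],0],[-1,[30,-28,0],0]], newtons=20)

```text
t: 2.7
tool_pos: [0.4005, -0.1785, 0.2189]
orientation: [3.08, 0.616, 0.001]
force: [0.4, 0.2, -0.2]
opening: 0.0175
```

Request:
send_rows(targets=[[-1,[30,-28,0],0],[-1,[30,-28,0],0],[-1,[30,-28,0],0],[-1,[30,-28,0],0],[-1,[30,-28,0],0],[-1,[30,-28,0],0],[-1,[30,-28,0],0],[-1,[30,-28,0],0],[-1,[30,-28,0],0],[-1,[30,-28,0],0]])

```text
t: 3.7
tool_pos: [0.5697, 0.1956, 0.2187]
orientation: [3.08, 0.616, 0.001]
force: [1.2, -0.8, 0.2]
opening: 0.0003
```

Request:
send_rows(targets=[[-1,[0,0,0],0.14],[-1,[0,0,0],0.14],[-1,[0,0,0],0.14],[-1,[0,0,0],0.14],[-1,[0,0,0],0.14],[-1,[0,0,0],0.125],[-1,[0,0,0],0]])

```text
t: 4.4
tool_pos: [0.5693, 0.1938, 0.2186]
orientation: [3.069, -0.674, -0.0]
force: [0.0, -0.2, 0.6]
opening: 0.0004
```

```bash
python3 - <<'E'
from h import *
s,p,M,y=cur(); print(s['t'],p,y,s['opening'],s['force'])
for n in ['top','wrist','scene']:
    c=cam(n,n+'1.png')
    for q in [.1,.2]:
        l=(.05-.1*np.cos(q-.425),.03-.1*np.sin(q-.425),.138); print(n,q,proj(c,W(l)).round(1))
    print('piv',proj(c,W([(.05,.03,.087),(-.025,-.095,.075)])).round(1).tolist())
t,ty=pose(.15,.05,.105); print(delta(p,y,t,ty))
E
```

```text
4.4 [0.56926369 0.19383148 0.21863227] -0.43221397227782093 0.0004282387114678554 [ 0.01187451 -0.18804089  0.60054373]
top 0.1 [[199.4 203.8]]
top 0.2 [[204.3 206.1]]
piv [[228.2, 161.6], [286.5, 209.8]]
wrist 0.1 [[335.4 211.8]]
wrist 0.2 [[346.7 211.8]]
piv [[336.0, 97.4], [467.9, 138.1]]
scene 0.1 [[324.  166.7]]
scene 0.2 [[319.8 167.3]]
piv [[337.2, 210.5], [267.8, 215.6]]
(array([  0.9,   4.7, 113.6]), -0.002)
```

View pics/wrist1.png

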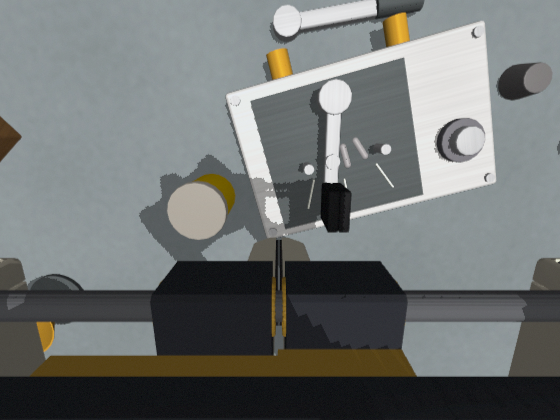

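View pics/scene1.png

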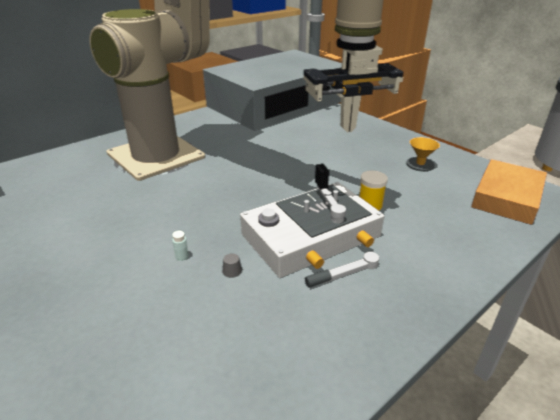

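The wrist view matches the predicted pivot at (336,97). The paddle is at about (338,208), with the shut fingers clear on its +y side, so I descend.

Request:
send_rows(targets=[[-1,[0,0,23],0],[-1,[0,0,23],0],[-1,[0,0,23],0],[-1,[0,0,23],0],[-1,[0,0,21],0],[-1,[0,0,0],0]])

```text
t: 5.15
tool_pos: [0.5667, 0.1932, 0.1019]
orientation: [3.067, -0.666, -0.009]
force: [0.2, -0.0, -0.2]
opening: 0.0006
```

```bash
python3 - <<'E'
from h import *
s,p,M,y=cur(); print(p,y,s['force'])
c=cam('wrist','wrist2.png');cam('scene','scene2.png')
# rows along arc with 0.05 rad steps from q=.15, closing offset first
t,ty=pose(.2,.0275,.105); print(delta(p,y,t,ty))
print([delta(*pose(q,.0275,.105),*pose(q+.05,.0275,.105)) for q in (.2,.5)])
E
```

```text
[0.56666136 0.19316936 0.10185634] -0.42792858420855906 [ 0.20824834 -0.03005737 -0.19937077]
(array([ 1.7, 30.6, -3.1]), -0.048)
[(array([-1.2,  5. , -0. ]), -0.05), (array([-1.2,  5. , -0. ]), -0.05)]
```

View pics/wrist2.png

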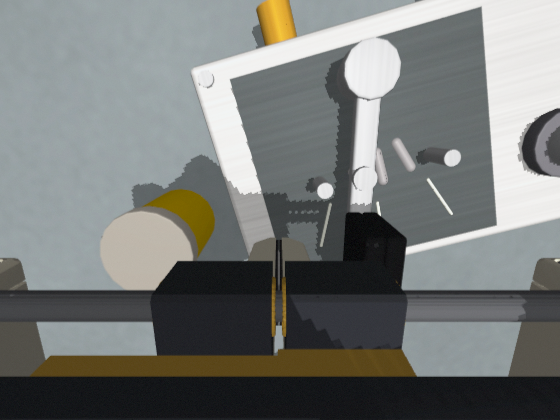

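View pics/scene2.png

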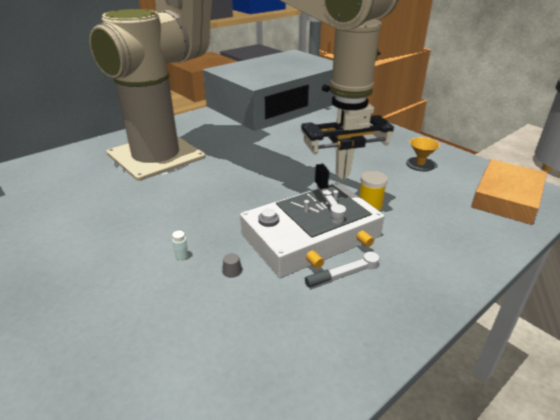

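The fingers are low, beside the paddle on its +y side, with a gap. I'll raise them 3 mm, then close in along tool +y.

Request:
send_rows(targets=[[-1,[0,6,-3],0],[-1,[0,6,0],0],[-1,[0,5,0],0],[-1,[0,4,0],0],[-1,[0,4,0],0],[-1,[0,0,0],0]])

```text
t: 5.85
tool_pos: [0.5586, 0.1706, 0.1087]
orientation: [3.069, -0.671, -0.0]
force: [0.5, -0.0, -0.0]
opening: 0.0005
```

Request:
send_rows(targets=[[-1,[0,5,0],-0.05],[-1,[-1,5,0],-0.05],[-1,[-1,5,0],-0.05],[-1,[0,0,0],0]])

```text
t: 6.25
tool_pos: [0.5513, 0.1579, 0.1087]
orientation: [-3.111, 0.438, -0.0]
force: [-1.1, 0.9, -0.2]
opening: 0.0003
```

```bash
python3 - <<'E'
from h import *
s,p,M,y=cur(); print(p,y,s['force'])
cam('wrist','wrist3.png')
P=W((.05,.03,0))[0]
for q in (.2,.25,.3,.35,.4): print(q,delta(p,y,*pose(q,.0275,.105)))
E
```

```text
[0.55127229 0.15794109 0.10873235] -0.2794992593298652 [-1.05710747  0.93662148 -0.19332438]
0.2 (array([ 2.2, -7.6,  3.7]), 0.101)
0.25 (array([ 0.5, -2.8,  3.7]), 0.051)
0.3 (array([-1. ,  2.2,  3.7]), 0.001)
0.35 (array([-2.3,  7.2,  3.7]), -0.049)
0.4 (array([-3.3, 12.3,  3.7]), -0.099)
```

View pics/wrist3.png

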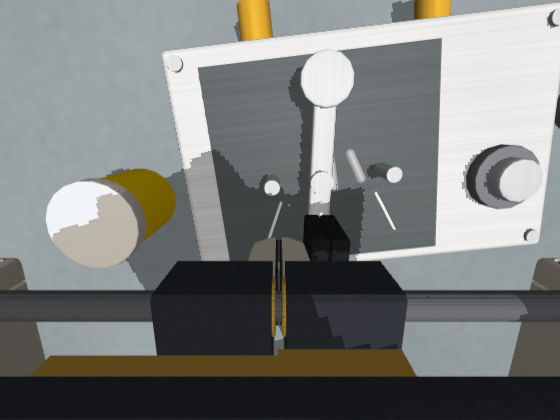

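The fingers now push the paddle with about 1 N, and the lever has moved to roughly 0.28 rad. I'll continue along the arc.

Request:
send_rows(targets=[[-1,[-1,5,0],-0.05],[-1,[-1,5,0],-0.05],[-1,[-1,5,0],-0.05],[-1,[-1,5,0],-0.05],[-1,[0,0,0],0]])

```text
t: 6.8
tool_pos: [0.5433, 0.1389, 0.1085]
orientation: [3.139, -0.127, -0.0]
force: [0.4, -1.3, -0.1]
opening: 0.0005
```

Request:
send_rows(targets=[[-1,[-1,5,0],-0.05],[-1,[-1,5,0],-0.05],[-1,[-1,5,0],-0.05],[-1,[-1,5,0],-0.05],[-1,[0,0,0],0]])

```text
t: 7.3
tool_pos: [0.5394, 0.1188, 0.1085]
orientation: [3.136, 0.185, -0.0]
force: [1.1, -0.1, 0.2]
opening: 0.0004
```

```bash
python3 - <<'E'
from h import *
s,p,M,y=cur(); print(p,y,s['force'])
c=cam('wrist','wrist4.png');cam('top','top4.png')
for q in (.6,.7,.85): print(q,delta(p,y,*pose(q,.0275,.109)))
for q in (.55,.65,.75,.85):
    l=(.05-.1*np.cos(q-.425),.03-.1*np.sin(q-.425),.138); print(q,proj(c,W(l)).round(1))
E
```

```text
[0.53940856 0.11883206 0.10853997] 0.11793118966184729 [ 1.06229998 -0.0933789   0.20373687]
0.6 (array([-0.7, -8.9, -0.5]), 0.098)
0.7 (array([-4. ,  1. , -0.5]), -0.002)
0.85 (array([-6.9, 16.3, -0.5]), -0.152)
0.55 [[305.9 276.7]]
0.65 [[324.9 278.4]]
0.75 [[344.  278.4]]
0.85 [[363.2 276.6]]
```

View pics/wrist4.png

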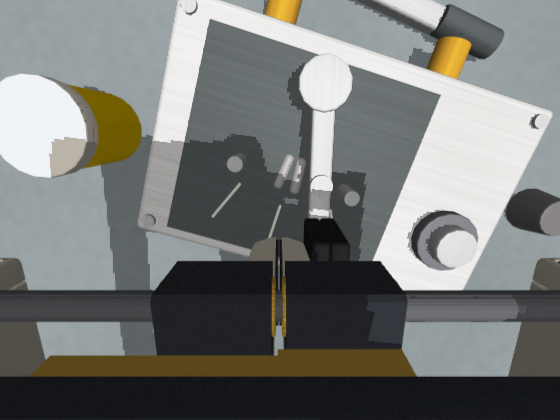

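The lever is past the notch, at about 0.68 rad, and the fingers are still on its back. I'll carry on to the stop.

Request:
send_rows(targets=[[-1,[-2,5,0],-0.05],[-1,[-2,5,0],-0.05],[-1,[-1,4,0],-0.05],[-1,[0,0,0],0]])

```text
t: 7.8
tool_pos: [0.5368, 0.1046, 0.1087]
orientation: [3.113, 0.42, 0.0]
force: [0.5, -0.0, 0.1]
opening: 0.0004
```

Request:
send_rows(targets=[[-1,[0,2,0],0],[-1,[0,2,0],0],[-1,[0,0,0],0]])

```text
t: 8.1
tool_pos: [0.5372, 0.1032, 0.1087]
orientation: [-3.11, -0.42, 0.001]
force: [-3.7, 9.9, 1.9]
opening: 0.0004
```

```bash
python3 - <<'E'
from h import *
s,p,M,y=cur(); print(p,y,s['force'])
c=cam('wrist','wrist5.png');c=cam('top','top5.png')
cv2.imwrite('pics/top5z.png',cv2.resize(c['color'][120:270,170:370,::-1],(800,600),interpolation=cv2.INTER_CUBIC))
for q in (.7,.85): print(q,delta(p,y,*pose(q,.0275,.109)))
E
```

```text
[0.53721779 0.10315304 0.10865967] 0.26852466089315485 [-3.70641408  9.93791368  1.90323968]
0.7 (array([  2.2, -14.1,  -0.3]), 0.149)
0.85 (array([-3. ,  0.5, -0.3]), -0.001)
```

View pics/wrist5.png

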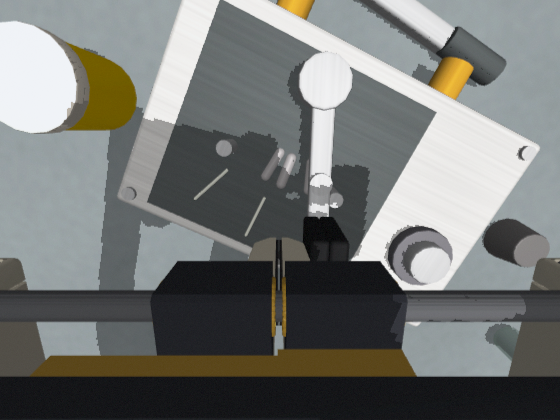

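The wrist force is 10 N at the predicted q=0.85 position and the arm touches the stop pin at (336,198), so the lever is home. Next I back off and rise, then check.

Request:
send_rows(targets=[[-1,[0,-6,0],0],[-1,[0,-12,0],0],[-1,[0,-12,0],0],[-1,[0,0,-30],0],[-1,[0,0,-40],0],[-1,[0,0,-40],0],[-1,[0,0,0],0]])

```text
t: 8.9
tool_pos: [0.533, 0.131, 0.2259]
orientation: [-3.113, -0.423, -0.017]
force: [1.1, 0.0, -0.2]
opening: 0.0004
```

```bash
python3 - <<'E'
from h import *
s,p,M,y=cur(); print(s['t'],p,y,s['force'])
c=cam('wrist','wrist6.png')
for q in (.75,.8,.85):
    for z in (.092,.138):
        l=(.05-.1*np.cos(q-.425),.03-.1*np.sin(q-.425),z); print(q,z,proj(c,W(l)).round(1))
P=W((-.025,-.095,.075)); print(proj(c,P).round(1),P)
r=optics.cut_out('wrist','plunger_top');print([(x['confidence'],x['point']) for x in r])
print(delta(p,y,np.r_[P[0,:2],.13],y))
cam('scene','scene6.png')
E
```

```text
8.9 [0.53301876 0.13104831 0.22591492] 0.26991644184543023 [ 1.12221054  0.03890977 -0.1773497 ]
0.75 0.092 [[322.4 206.2]]
0.75 0.138 [[329.8 218.4]]
0.8 0.092 [[327.1 206.5]]
0.8 0.138 [[335.2 218.8]]
0.85 0.092 [[331.8 206.6]]
0.85 0.138 [[340.7 218.9]]
[[401.2 219.8]] [[ 0.5447637  -0.00987726  0.075     ]]
[(0.89, [397.9, 215.8])]
(array([-26.3, 139. ,  95.9]), -0.0)
```

View pics/wrist6.png

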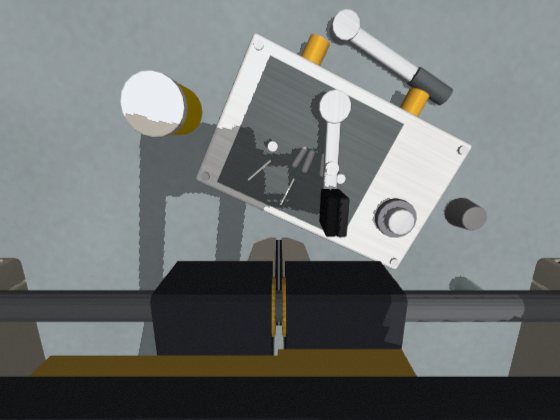

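View pics/scene6.png

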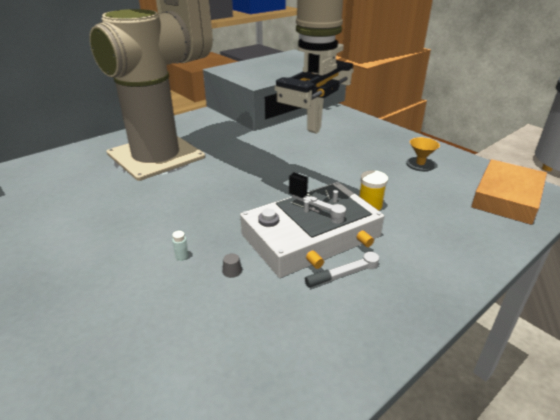

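The paddle is seen at the stop: scene (298,183), with predicted top (297.5,176), and the arm is against the pin. The plunger cap at (401,220) matches its prediction. I'll move over it, then turn the gripper about 90° so its body stays clear of the paddle.

Request:
send_rows(targets=[[-1,[-5,28,0],0],[-1,[-5,28,0],0],[-1,[-5,28,0],0],[-1,[-5,28,0],0],[-1,[-6,27,0],0],[-1,[0,0,0],0]])

```text
t: 9.65
tool_pos: [0.5406, -0.0138, 0.2162]
orientation: [3.114, 0.417, -0.006]
force: [-0.6, 0.4, -1.0]
opening: 0.0003
```

```bash
python3 - <<'E'
from h import *
s,p,M,y=cur(); print(s['t'],p,y,s['q'])
E
```

```text
9.65 [ 0.54061006 -0.0137966   0.2161821 ] 0.266539750603412 [-1.19535768e-01 -2.47317288e-02  1.65330074e+00 -1.14005954e-03
  1.51671887e+00  1.18478518e+00]
```

Request:
send_rows(targets=[[-1,[0,0,0],-0.14],[-1,[0,0,0],-0.14],[-1,[0,0,0],-0.14],[-1,[0,0,0],-0.14],[-1,[0,0,0],-0.14],[-1,[0,0,0],-0.14],[-1,[0,0,0],-0.14],[-1,[0,0,0],-0.14],[-1,[0,0,0],-0.14],[-1,[0,0,0],0]])

```text
t: 10.65
tool_pos: [0.5408, -0.0102, 0.2169]
orientation: [-2.262, -2.177, 0.003]
force: [-0.2, -0.6, -0.4]
opening: 0.0006
```

```bash
python3 - <<'E'
from h import *
s,p,M,y=cur(); print(s['t'],p,y,s['force'],M[:,2])
P=W((-.025,-.095,.08));print(delta(p,y,P[0],y))
c=cam('wrist','wrist7.png');print(proj(c,P))
E
```

```text
10.65 [ 0.54082046 -0.010237    0.21686972] 1.532507773732811 [-0.23775501 -0.57085935 -0.37242222] [-2.85962421e-03  5.56573766e-04 -9.99995756e-01]
(array([  0.5,   3.9, 136.9]), -0.0)
[[283.15298012 199.59586802]]
```

View pics/wrist7.png

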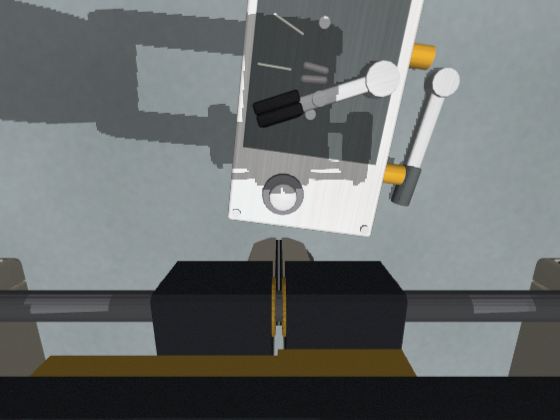

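The cap is at (283,195), straight ahead of the fingers, and the lever is still against its pin. I'll descend.

Request:
send_rows(targets=[[-1,[0,4,25],0],[-1,[0,0,30],0],[-1,[0,0,30],0],[-1,[0,0,25],0],[-1,[0,0,8],0],[-1,[0,0,0],0],[-1,[0,0,0],0]])

```text
t: 11.4
tool_pos: [0.5464, -0.0113, 0.1018]
orientation: [2.267, 2.173, 0.001]
force: [-0.1, -0.6, 0.6]
opening: 0.0008
```

Request:
send_rows(targets=[[-1,[0,0,4],0],[-1,[0,0,4],0],[-1,[0,0,4],0],[-1,[0,0,0],0]])

```text
t: 11.8
tool_pos: [0.5454, -0.0114, 0.0881]
orientation: [-2.266, -2.175, 0.001]
force: [-0.3, -0.5, 0.3]
opening: 0.0006
```

Request:
send_rows(targets=[[-1,[0,0,3],0],[-1,[0,0,3],0],[-1,[0,0,2],0],[-1,[0,0,0],0]])

```text
t: 12.2
tool_pos: [0.546, -0.0114, 0.0807]
orientation: [2.266, 2.175, 0.0]
force: [0.9, -0.9, 2.7]
opening: 0.0003
```

Request:
send_rows(targets=[[-1,[0,0,2],0],[-1,[0,0,2],0],[-1,[0,0,0],0]])

```text
t: 12.5
tool_pos: [0.546, -0.0114, 0.0767]
orientation: [2.266, 2.175, 0.001]
force: [-0.1, 0.4, 5.6]
opening: 0.0006
```

Request:
send_rows(targets=[[-1,[0,0,2],0],[-1,[0,0,2],0],[-1,[0,0,0],0]])

```text
t: 12.8
tool_pos: [0.5463, -0.0115, 0.0758]
orientation: [2.266, 2.175, 0.001]
force: [-12.7, 1.2, 29.1]
opening: 0.0003
```

Request:
send_rows(targets=[[-1,[0,0,2],0],[-1,[0,0,0],0],[-1,[0,0,0],0]])

```text
t: 13.1
tool_pos: [0.5464, -0.0115, 0.0756]
orientation: [2.265, 2.175, 0.001]
force: [-20.3, 1.3, 43.2]
opening: 0.0006
```

The force jumped to 43 N with no further travel, so the plunger bottomed at TCP z≈0.0757. I'll retract and check.

Request:
send_rows(targets=[[-1,[0,0,-6],0],[-1,[0,0,-15],0],[-1,[0,0,-30],0],[-1,[0,0,-40],0],[-1,[0,0,-40],0],[-1,[0,0,0],0],[-1,[0,0,0],0]])

```text
t: 13.8
tool_pos: [0.5464, -0.0114, 0.2029]
orientation: [2.265, 2.174, 0.002]
force: [0.1, -0.4, -1.0]
opening: -0.0
```

```bash
python3 - <<'E'
from h import *
s,p,M,y=cur(); print(s['t'],p,y,s['force'])
c=cam('wrist','wrist8.png')
c=cam('top','top8.png')
for n in ('scene','top'):
    c=cam(n,n+'8.png')
    a=cv2.imread('pics/%s0.png'%n)
    for t in ['canister','vial','stopper','torque_wrench']:
        r=optics.cut_out(n,t); print(n,t,[(round(x['confidence'],2),np.round(x['point'])) for x in r[:1]])
for q in (.8,.85): print(q,proj(optics.read_camera('scene'),W((.05-.1*np.cos(q-.425),.03-.1*np.sin(q-.425),.138))))
E
```

```text
13.8 [ 0.5463887  -0.01138767  0.202863  ] 1.5298213358458594 [ 0.06678124 -0.38151211 -1.02657   ]
scene canister [(0.86, array([371., 188.]))]
scene vial []
scene stopper [(0.56, array([230., 269.]))]
scene torque_wrench [(0.79, array([345., 269.]))]
top canister [(0.89, array([143., 189.]))]
top vial [(0.77, array([372., 256.]))]
top stopper []
top torque_wrench [(0.28, array([244., 211.]))]
0.8 [[298.73934333 175.01852281]]
0.85 [[297.45342729 175.96479762]]
```

View pics/wrist8.png

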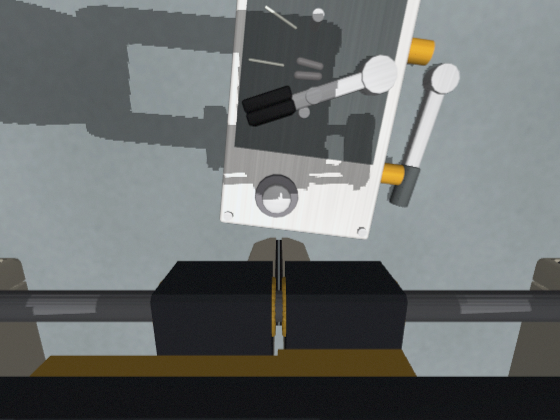

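View pics/scene8.png

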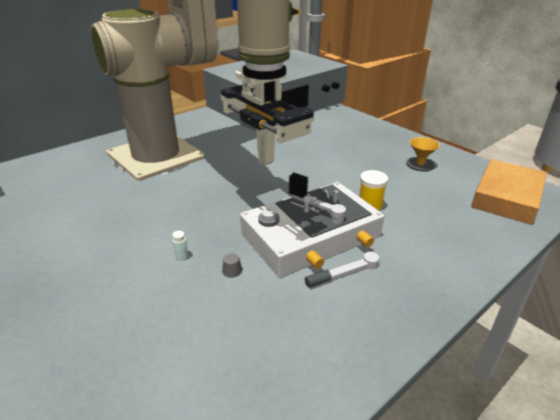

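The pictures show the lever against its pin (scene paddle at (298,184)) and the plunger back up at (268,214). The canister, vial, stopper and wrench stand where they did, and the gripper is clear.

```bash
python3 -c "
from plant import ticket;print(ticket.close_job())"
```

```text
the job is handed in; nothing more can be done
None
```

I pushed the lever to its second stop, pressed the plunger fully down and let it come back up, then handed the job in at about 14 s. No verdict was reported.

- **Lever:** The shut fingers pushed the paddle from its +y side only, past the notch to the stop. There the force rose to about 10 N, within 1 mm of the position expected at 0.85 rad. After I backed off, the pictures showed the arm against its stop pin, and it was still there at the end.
- **Plunger:** I pressed it with the lever home. The force rose to about 5.6 N over the travel, then jumped to 43 N with no further movement, so it bottomed out. That last reading was higher than needed, but it was on the fingertips and well below the 120 N wrist limit. It looks fully up in the final pictures.
- **Canister, vial, stopper and wrench:** By eye they stand where they started, and the final scene view looks the same as the first. The trained networks found the canister in both final views, and the vial and the stopper in one each, all within a few pixels of their starting positions or where I had seen them. They missed the vial in the scene view and the stopper in the top view. The wrench was found in the scene view, but in the top view the network gave a wrong low-confidence spot (0.28) on the box.
- **Robot:** The gripper ended about 12 cm above the plunger, touching nothing, with about 1 N of residual force reading.

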